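# Put a profile offcut away in the touch-latch stock box

### The job

The 30 mm square piece of aluminium profile lying on the bench (the thicker of the two loose lengths) belongs in the grey stock box. Press the box's lid down on its round black pad until the touch latch clicks, then keep your fingers on the sprung lid and ease it up, never letting it fly open, until it stands fully open against its stop. Leave the lid standing open and lay the piece down flat, without dropping it, in the box's empty compartment.

Things in the scene. Friction and masses are not known exactly. Their poses are not given: they have to be found in the camera images.
- box: Low grey stock box, fixed to the bench: 175 mm deep (x; front is -x), 300 wide (y), 70 high with its lid. Origin: centre of underside. Walls 8 mm, rim 52 mm high, inner floor at 8 mm. A 4 mm divider, top at 36 mm, at y=0 makes two compartments 159 x 140 mm: +y holds two short offcuts, -y is empty. The latch sits inside the front wall at the middle (20 mm either side of y=0, 18 mm deep).
- box_lid (a joint): Angle (rad) of the lid, a plain grey plate 175 x 300 x 12 mm, 0.6 kg, hinged at the rear rim. 0 = shut, latched; to -0.05 while pressed; grows as its front edge rises; 1.70 = fully open on its stop, just beyond upright. A hinge spring beats its weight all the way (lift at the pad 1.5 N at first, later 0.2 to 0.7 N) and keeps it open; let go, it flies up at 5 to 6 rad/s.
- latch_bolt (a joint): Travel (m) of the latch bolt inside the box. 0 = holds the lid; snaps to 0.008 (the click) when the lid is pressed 4 to 5 mm down at the pad, with 3 to 5 N; more only drives the lid on its stop. The lid then rises as the pressure is taken off. It returns the bolt to 0 once risen past about 0.17 rad; if pushed shut again it latches again.
- press_pad (a point): Centre of the top of the round black press pad (34 mm across) on the lid's upper face, midway along its front edge, 147 mm from the hinge axis; 71 mm above the bench when shut. It moves with the lid.
- lid_hinge (a point): Middle of the lid's hinge axis, which runs along the box's y, 81.5 mm behind the box's centre and 58 mm above the bench. The lid's underside passes through the axis; its outer (upper) face lies 12 mm from it, its front edge 169 mm from it.
- bay (a point): Centre of the floor of the empty compartment, at box x = 0, y = -72 mm, z = 8 mm.
- profile_piece: The piece to put away: sawn length of aluminium T-slot profile, 30 x 120 x 30 mm (its long axis is its y), 0.13 kg or so. Origin: centre of its underside. It lies flat on the open bench to the left or the right of the box.
- piece_mid (a point): Middle of the piece to put away, 15 mm above its origin.
- thin_offcut: The other loose length of profile, thinner and longer: 20 x 150 x 20 mm (long axis y); not needed. It lies on the side of the box where the piece is not. Origin: centre of its underside.
Things that resemble listed ones, but are neither listed nor needed, are in the scene too. There is more than one size of the profile_piece; the job needs the larger.

How it is judged:
On the way, in this order (a step that is already met when the one before it is completed fails the run):
1. the latch has clicked and let the lid rise past it (lid above 0.05 rad) (value of joint box_lid above 0.05 rad), for 0.05 s.
2. the lid stands open (above 1.55 rad) and still (value of joint box_lid above 1.55 rad and velocity of joint box_lid below 0.3 rad/s), for 0.2 s.
At the end, for the whole second after the job is handed in: The lid stands open beyond 1.55 rad, and the 30 mm square piece lies flat (long axis within 0.1 rad of level) and still on the floor of the empty compartment, released (its middle 15 to 31 mm above the box's underside, within the compartment's walls) (value of joint box_lid above 1.55 rad and x of piece_mid in the frame of box between -0.065 and 0.065 m and y of piece_mid in the frame of box between -0.13 and -0.014 m and z of piece_mid in the frame of box between 0.015 and 0.031 m and angle between profile_piece's own y axis and vertical between 1.47 and 1.67 rad and linear speed of profile_piece below 0.02 m/s); the robot touches nothing.
It fails at once if the lid flies: it swings open faster than 3 rad/s (velocity of joint box_lid above 3 rad/s).
It fails at once if the piece is dropped: out of the fingers it moves faster than 0.8 m/s (a fall of over 3 cm) (linear speed of profile_piece above 0.8 m/s and contact force between the fingers and profile_piece below 0.02 N).
It also fails if it takes over 58 s, if anything falls off the work surface, if the arm or the gripper's body presses on something with over 40 N, if the wrist force passes 120 N, or if a joint passes its speed limit or range.

### The arm

A 6-joint arm with a two-finger parallel gripper is mounted at the origin on a cart in front of the work surface, level with it; the furniture and walls round the work are solid. World frame = base frame: x ahead of the robot, y to its left, z up, the work surface at z = 0. Lengths are in m, angles in rad, forces in N, time in s.
With the tool pointing down it reaches from about 0.35 to 0.875 m from the base axis. Payload 4.2 kg.
Tool frame: the origin (TCP) lies on the centre line of the jaws, within the pads' length; the fingertips stand 25 mm ahead of it and the grasp point (between the pads) lies 6 mm ahead of it; z points along the fingers, y is the line along which they close (so a half turn about z gives the same grasp; the last joint's range is limited). The gripper opens to 85 mm and grips with 20 to 120 N. Pads are 22 mm wide; open, the fingers measure 114 mm over their backs; the gripper's body (76 mm by 85 mm) begins 54 mm behind the grasp point. The pads swing forward as they close: fully open they stand 13 mm farther back than shut.
Start: joints at [0.259, 0.385, 0.008, 0, -1.194, -0.259], TCP at [0.625, 0, 0.256] pointing down, gripper open.
Joint ranges: [-3.14, 3.14], [-1.21, 2.06], [-1.07, 1.41], [-3.16, 2.05], [-2.99, -0.16], [-3.1, 3.1]. Speed limits (rad/s): [2.79, 2.79, 3.14, 3.14, 3.14, 3.14].

### API

Orientations are given as a 3x3 rotation matrix whose columns are the frame's x, y, z axes.
In Python, from workcell import status, grab_frame, camera_info, workorder gives the robot as it stands. The module is installed in compiled form; this text tells all that it offers.
- The arm moves only by the shell command python3 -m pendant 'ROWS' [OPENING] [FORCE]. ROWS is JSON, a list of rows, each a list of 2 entries, a list of its own where there are three numbers: the shift along the tool's x, y, z in cm, then the turn, a rotation vector about the tool's x, y, z in rad. In form: [[[x, y, z], [rx, ry, rz]], ...]. A call has 1 to 10 rows; each row is the pose to reach, as a shift and turn from the pose commanded when the call began, along the tool's axes at that moment; what a row does not reach only later rows make up. A row lasts 1/8 s, in which the tool goes at most 62.5 mm and 10.7 degrees, less where a joint would pass 70% of its speed; a pose out of reach is approached as far as the arm can. A call with a gripper value outside its range is refused whole. OPENING is the closure, from 0 (fully open) to 1 (shut), set as the call begins (- or left out, the last holds). The fingers move at their own pace and stop on an object; FORCE is the grip in N (left out, the last holds). Time passes only in rows, so rows that repeat a pose let the fingers close. It gives the time, the measured TCP pose, the force, the opening and the grip force at its end, in the units of the state.
- status.read_state(): the state, without advancing time (a new reading comes with each control period).
- grab_frame(name): name is "scene" or "side" or "wrist"; returns the picture (384x512x3 uint8, blue, green, red); there is no depth.
- camera_info(name): a dict with "fx", "fy", "cx", "cy" (pixels), "T" (4x4, takes a point from camera to world coordinates). Camera axes: x right, y down, z forward; pixel columns grow to the right and rows downward; lengths in m; the calibration is good to about 2 mm. The wrist camera is an equidistant fisheye: a pixel r from the principal point sees the ray r / f radians off the axis. A picture is of the moment at which its call begins: read the wrist's pose just before it. camera_info takes no time and is no camera call; for the wrist camera it gives the pose at the moment of the call.
- workorder.sign_off(): hands the job in; it is judged then, once.
The state is a dict: "time": time; "joint_pos": joint angles; "dq": joint speeds; "tau": joint torques, N m; "position": TCP position; "tool_rot": TCP orientation; "wrist_force": force on the tool from outside, world axes, zero at the start; "moment": the same for the moment, N m; "opening": finger opening in m; "grip_force": force on a finger pad.
Only numpy, scipy, OpenCV 4.12 (cv2) and the standard library are available. Lean on these libraries where they do the work, as an engineer would, in place of code of your own. Each camera call takes 0.05 s, during which the arm holds its last target. There are 200 camera calls.

## Working session

There is one attempt and no reset: what is moved stays moved. The work goes in short steps, Python scripts to look and compute and a shell command to move; the robot and the scene stay as the last step left them, time stands still between calls to the robot, and variables do not carry over. Pictures are saved under pics/ and viewed, at most 13 in all, crops included, and the job is handed in when it is done.

```bash
mkdir -p pics; cat > h.py <<'E'
import numpy as np, cv2
from workcell import status, grab_frame, camera_info, workorder
def ray(ci,u,v,fish=False):
    T=np.array(ci["T"]); x=(u-ci["cx"])/ci["fx"]; y=(v-ci["cy"])/ci["fy"]
    if fish:
        r=np.hypot(x,y); d=np.array([x/r*np.sin(r),y/r*np.sin(r),np.cos(r)]) if r>1e-9 else np.array([0,0,1.])
    else: d=np.array([x,y,1.])
    d=T[:3,:3]@d; return T[:3,3],d/np.linalg.norm(d)
def onz(ci,u,v,z,fish=False):
    o,d=ray(ci,u,v,fish); return o+d*(z-o[2])/d[2]
def tri(*rays):
    A=sum(np.eye(3)-np.outer(d,d) for o,d in rays); b=sum((np.eye(3)-np.outer(d,d))@o for o,d in rays)
    p=np.linalg.solve(A,b); return p,[float(np.linalg.norm(np.cross(p-o,d))) for o,d in rays]
E
python3 - <<'E'
from h import *
ims=[]
for n in("scene","side","wrist"):
    c=camera_info(n); im=grab_frame(n); cv2.imwrite(f"pics/{n}0.png",im); print(n,{k:c[k] for k in("fx","fy","cx","cy")},np.round(c["T"],3).tolist())
print(status.read_state())
E
```

```text
scene {'fx': 413.2743625778273, 'fy': 413.2743625778273, 'cx': 256.7399593586396, 'cy': 186.7654385809845} [[0.576, -0.387, 0.72, -0.273], [-0.817, -0.298, 0.493, -0.597], [0.024, -0.872, -0.488, 0.618], [0.0, 0.0, 0.0, 1.0]]
side {'fx': 365.3682734046735, 'fy': 365.3682734046735, 'cx': 249.48992653839284, 'cy': 189.48111338168061} [[-0.988, -0.101, 0.114, 0.406], [-0.152, 0.653, -0.742, 0.576], [0.0, -0.751, -0.661, 0.638], [0.0, 0.0, 0.0, 1.0]]
wrist {'fx': 297.3186396354542, 'fy': 297.3186396354542, 'cx': 254.7028291390931, 'cy': 196.18546586355066} [[-1.0, 0.002, -0.002, 0.626], [0.001, 0.963, 0.268, -0.068], [0.002, 0.268, -0.963, 0.373], [0.0, 0.0, 0.0, 1.0]]
{'time': 0.15, 'joint_pos': array([ 2.58620739e-01,  3.85371756e-01,  6.94866229e-03, -3.30545164e-04,
       -1.19402790e+00, -2.58597211e-01]), 'dq': array([ 0.00139414, -0.00238706,  0.00407201,  0.00097723,  0.00124714,
       -0.000176  ]), 'tau': array([-6.03353892e-04, -3.92678475e+01,  1.88581592e+01,  4.18858320e+00,
       -3.39302780e-03,  5.70479813e-06]), 'position': array([6.24599876e-01, 2.44352039e-05, 2.55484463e-01]), 'tool_rot': array([[-9.82339367e-05, -9.99998587e-01, -1.67822478e-03],
       [-9.99999987e-01,  9.84455859e-05, -1.26032818e-04],
       [ 1.26197854e-04,  1.67821238e-03, -9.99998584e-01]]), 'wrist_force': array([-0.06091362,  0.05604583,  0.78822992]), 'moment': array([ 0.01561726,  0.04135481, -0.01174963]), 'grip_force': 0.0, 'opening': 0.0853566418562769}
```

View pics/scene0.png

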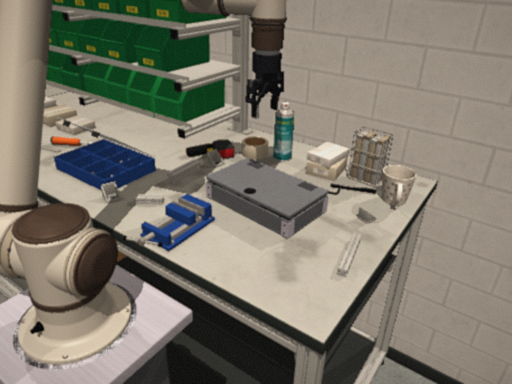

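View pics/side0.png

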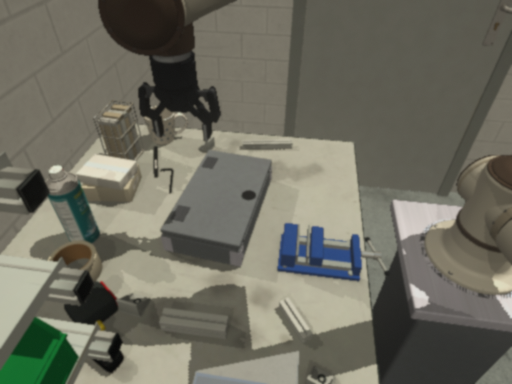

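View pics/wrist0.png

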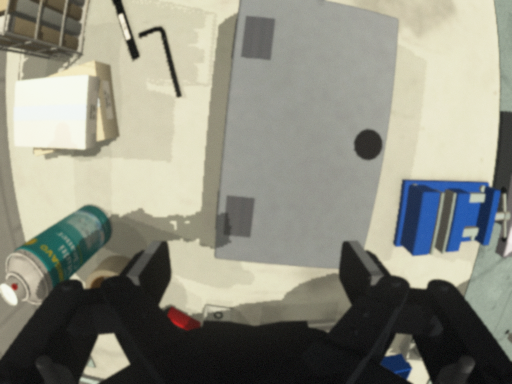

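Scene: the box is mid-bench, with the pad at scene (250,190), side (248,195), wrist (368,144). Possible pieces, by side-view pixel: a thick bar at (195,322), a light, shorter bar at (295,316), and a thin bar at (265,146), which is scene (350,252). I'll crop these and measure them.

```bash
python3 - <<'E'
from h import *
a=cv2.imread("pics/side0.png"); b=cv2.imread("pics/scene0.png"); w=cv2.imread("pics/wrist0.png")
A=cv2.resize(a[280:384,110:340],None,fx=3.4,fy=3.4,interpolation=cv2.INTER_CUBIC)[:,:780]
B=cv2.resize(b[130:220,90:250],None,fx=2.6,fy=2.6,interpolation=cv2.INTER_CUBIC)
C=cv2.resize(b[190:290,310:440],None,fx=2.34,fy=2.34,interpolation=cv2.INTER_CUBIC)
out=np.zeros((600,800,3),np.uint8); out[:A.shape[0],:A.shape[1]]=A; out[356:356+234,:B.shape[1]]=B[:234]; out[356:356+234,430:430+C.shape[1]]=C[:234]
cv2.imwrite("pics/crop1.png",out)
s=camera_info("side"); c=camera_info("scene"); wi=camera_info("wrist")
for t,u,v in(("thick",195,318),("light",295,314),("thin",265,145)): print(t,onz(s,u,v,.02))
print("pad",tri(ray(s,248.5,195),ray(c,249.5,190.5),ray(wi,368,144,True)))
m=cv2.inRange(w,(0,0,0),(45,45,45)); n,l,st,ce=cv2.connectedComponentsWithStats(m)
print([(st[i].tolist(),ce[i].round(1).tolist()) for i in range(1,n) if 300<st[i,4]<1500])
for p in((240,0),(398,18),(215,258),(340,268),(258,38),(239,216)): print(p,onz(wi,*p,.07,True).round(3))
E
```

```text
thick [0.55682943 0.24825018 0.02      ]
light [0.37641793 0.21237455 0.02      ]
thin [ 0.49734294 -0.323776    0.02      ]
pad (array([ 0.50367196, -0.04170824,  0.07144861]), [0.0007780114821566934, 0.0004206357243545936, 0.0007206556522601641])
[]
(240, 0) [ 0.64  -0.193  0.07 ]
(398, 18) [ 0.467 -0.188  0.07 ]
(215, 258) [0.671 0.09  0.07 ]
(340, 268) [0.523 0.105 0.07 ]
(258, 38) [ 0.622 -0.149  0.07 ]
(239, 216) [0.642 0.038 0.07 ]
```

View pics/crop1.png

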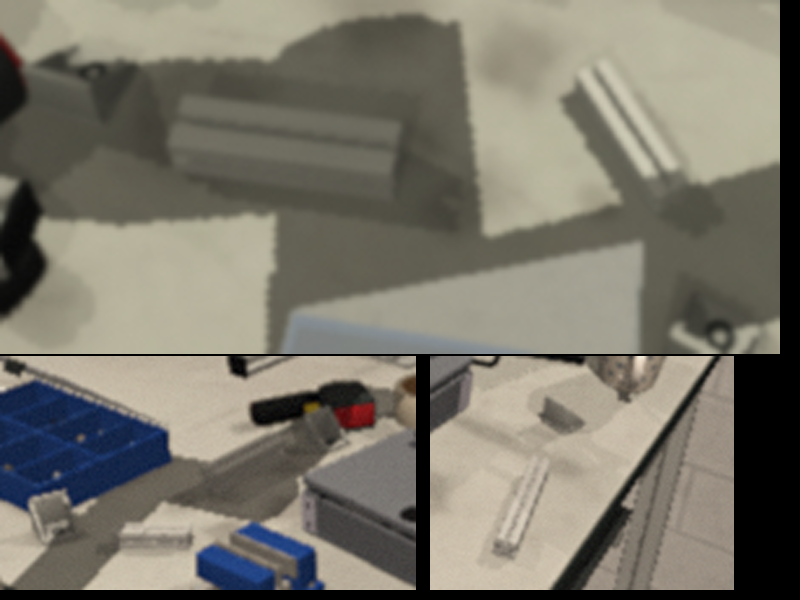

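The crop settles it: the thick bar in shadow at side (195,322), scene (182,174), is the 30 mm piece. The light bar at side (295,316) is a shorter lookalike, and the thin one is on the right. Next I'll fit the lid edges for the box yaw.

```bash
python3 - <<'E'
from h import *
w=cv2.GaussianBlur(cv2.imread("pics/wrist0.png"),(5,5),0).astype(int); wi=camera_info("wrist")
g=w.sum(2)/3
def edge(rows,c0,c1):
    P=[]
    for r in rows:
        d=np.abs(np.gradient(g[r,c0:c1])); k=d.argmax(); P.append(onz(wi,c0+k,r,.070,True)[:2])
    P=np.array(P)
    vx,vy,x,y=cv2.fitLine(P.astype(np.float32),cv2.DIST_HUBER,0,.001,.001).ravel()
    if vy<0: vx,vy=-vx,-vy
    print("yaw",-np.arctan2(vx,vy),"pt",x,y); return np.array([x,y]),np.array([vx,vy])
f=edge(range(25,230,5),360,420)
r=edge(range(60,180,5),205,255)
yaw=-0.5*(np.arctan2(*f[1])+np.arctan2(*r[1])); bx=np.array([np.cos(yaw),np.sin(yaw)]); by=np.array([-bx[1],bx[0]])
pad=np.array([.5037,-.0417])
print("depth",(r[0]-f[0])@bx,"pad to front",(pad-f[0])@bx, yaw)
for p in((398,18),): print("corner along y from pad",(onz(wi,*p,.07,True)[:2]-pad)@by)
s=camera_info("side")
P=[onz(s,110+x/3.4,280+y/3.4,.03) for x,y in((185,96),(403,122))]; print("piece top edge",P,np.linalg.norm(P[0]-P[1]))
H=pad+.147*bx; C=H-.0815*bx; print("hinge",H,"centre",C,"bay",C-.072*by)
E
```

```text
yaw -0.01652749 pt 0.47589254 -0.05908426
yaw -0.101588085 pt 0.67401415 -0.05296173
depth 0.19741485 pad to front 0.026732898195382954 -0.059057787
corner along y from pad -0.14772607819939462
piece top edge [array([0.61513241, 0.24323873, 0.03      ]), array([0.49552205, 0.24028602, 0.03      ])] 0.11964680137175855
hinge [ 0.65044373 -0.05037645] centre [ 0.56908581 -0.04556604] bay [ 0.56483612 -0.11744051]
```

```bash
python3 - <<'E'
from h import *
g=cv2.GaussianBlur(cv2.imread("pics/wrist0.png"),(3,3),0).astype(float).mean(2); wi=camera_info("wrist")
def edge(rows,a,b,n):
    P=[]
    for r in rows:
        c=int(np.interp(r,[a[1],b[1]],[a[0],b[0]])); d=np.abs(np.gradient(g[r,c-9:c+10])); P.append((c-9+d.argmax(),r))
    Q=np.array([onz(wi,*p,.07,True)[:2] for p in P])
    vx,vy,x,y=cv2.fitLine(Q.astype(np.float32),cv2.DIST_HUBER,0,.001,.001).ravel()
    print(n,P[::6],"yaw",-np.arctan(vx/vy),x,y, "rms",np.std((Q-[x,y])@[vy,-vx]))
edge(range(22,232,5),(398,18),(371,240),"front")
edge(range(10,240,5),(238,10),(217,240),"rear")
E
```

```text
front [(np.int64(399), 22), (np.int64(397), 52), (np.int64(394), 82), (np.int64(390), 112), (np.int64(382), 142), (np.int64(381), 172), (np.int64(375), 202)] yaw -0.112414315 0.47699702 -0.09208211 rms 0.0029953397958228855
rear [(np.int64(237), 10), (np.int64(235), 40), (np.int64(232), 70), (np.int64(229), 100), (np.int64(226), 130), (np.int64(223), 160), (np.int64(220), 190), (np.int64(215), 220)] yaw -0.109454826 0.6555548 -0.045342207 rms 0.002458370203997135
```

Box yaw comes out at −0.110, with the lid depth at 172 mm and pad-to-front-edge at 21 mm, both close to the given sizes. Now I'll go above the pad with the fingers shut.

```bash
python3 -m pendant '[[[1,3,2],[0,0,0.18]],[[2,7,4],[0,0,0.36]],[[3,10,8],[0,0,0.54]],[[4.2,11.8,12.5],[0,0,0.72]],[[4.2,11.8,12.5],[0,0,0.9]],[[4.2,11.8,12.5],[0,0,1.08]],[[4.2,11.8,12.5],[0,0,1.26]],[[4.2,11.8,12.5],[0,0,1.44]],[[4.2,11.8,12.5],[0,0,1.62]],[[4.2,11.8,12.5],[0,0,1.681]]]' 1 40
python3 -m pendant '[[[0,0,0],[0,0,0]],[[0,0,0],[0,0,0]]]'
python3 -c "
from h import *
print(status.read_state()); im=grab_frame('side'); cv2.imwrite('pics/side1.png',cv2.resize(im[60:260,120:320],None,fx=3,fy=3))"
```

```text
time: 1.4
position: [0.5068, -0.042, 0.1311]
tool_rot: [[-0.994, 0.113, -0.001], [0.113, 0.994, -0.0], [0.0, -0.0, -1.0]]
wrist_force: [0.7, 0.3, -0.2]
opening: 0.0
grip_force: 0.0
time: 1.65
position: [0.5069, -0.042, 0.1312]
tool_rot: [[-0.994, 0.109, -0.0], [0.109, 0.994, -0.0], [0.0, -0.0, -1.0]]
wrist_force: [0.1, 0.6, 0.6]
opening: 0.0003
grip_force: 0.0
{'time': 1.65, 'joint_pos': array([ 2.36932138e-01,  3.22484945e-01, -4.43685978e-01, -3.94622178e-05,
       -8.04833266e-01, -1.91700348e+00]), 'dq': array([ 4.06209360e-04, -1.41085972e-03,  9.94453912e-04,  5.39951604e-05,
        2.31290341e-03, -4.30098232e-03]), 'tau': array([ 1.17493860e-04, -3.17882466e+01,  1.46087024e+01,  3.24574806e+00,
       -1.30372122e-03,  1.66165806e-03]), 'position': array([ 0.50692192, -0.04197953,  0.13120713]), 'tool_rot': array([[-9.94032418e-01,  1.09084865e-01, -2.08731007e-04],
       [ 1.09084871e-01,  9.94032439e-01, -2.11433464e-05],
       [ 2.05178973e-04, -4.37865668e-05, -9.99999978e-01]]), 'wrist_force': array([0.10557446, 0.58224282, 0.6485833 ]), 'moment': array([-0.05544898, -0.01299903,  0.03788604]), 'grip_force': 0.0, 'opening': 0.0003040243676866198}
```

View pics/side1.png

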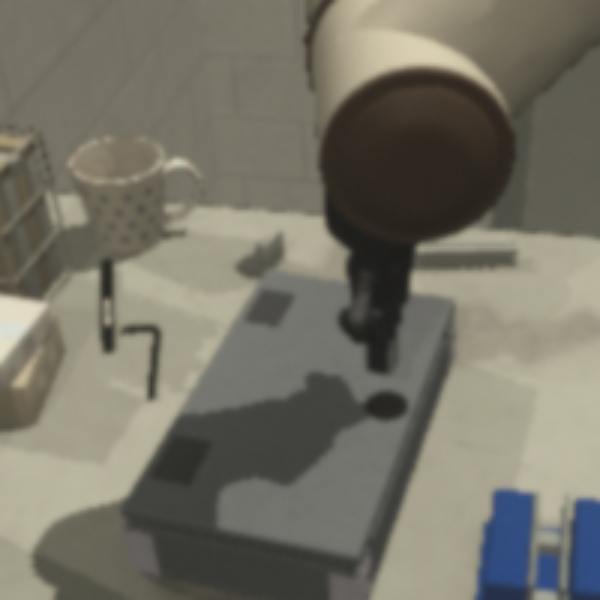

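The shut fingers hang directly over the pad (crop (385,405)). Lowering to just short of contact, then pressing in small steps.

```bash
python3 -m pendant '[[[0,0,1.5],[0,0,0]],[[0,0,3],[0,0,0]],[[0,0,3.2],[0,0,0]],[[0,0,3.3],[0,0,0]],[[0,0,3.4],[0,0,0]],[[0,0,3.5],[0,0,0]],[[0,0,3.6],[0,0,0]],[[0,0,3.6],[0,0,0]]]'
```

```text
time: 2.7
position: [0.5071, -0.042, 0.0955]
tool_rot: [[-0.994, 0.11, 0.0], [0.11, 0.994, 0.0], [-0.0, 0.0, -1.0]]
wrist_force: [-1.0, 0.9, 0.9]
opening: -0.0002
grip_force: 0.2
```

```bash
python3 -m pendant '[[[0,0,0.1],[0,0,0]],[[0,0,0.2],[0,0,0]],[[0,0,0.2],[0,0,0]]]'; python3 -m pendant '[[[0,0,0.1],[0,0,0]],[[0,0,0.1],[0,0,0]]]'
```

```text
time: 3.08
position: [0.507, -0.0419, 0.0934]
tool_rot: [[-0.994, 0.11, 0.0], [0.11, 0.994, 0.0], [-0.0, 0.0, -1.0]]
wrist_force: [-0.5, 1.5, 3.1]
opening: -0.0
grip_force: 1.4
time: 3.32
position: [0.5069, -0.042, 0.0921]
tool_rot: [[-0.994, 0.11, -0.0], [0.11, 0.994, 0.0], [0.0, 0.0, -1.0]]
wrist_force: [-1.6, 0.5, 1.8]
opening: 0.0
grip_force: 0.9
```

```bash
python3 -m pendant '[[[0,0,0.1],[0,0,0]],[[0,0,0.1],[0,0,0]]]'; python3 -m pendant '[[[0,0,0.1],[0,0,0]],[[0,0,0.1],[0,0,0]]]'; python3 -m pendant '[[[0,0,0.1],[0,0,0]],[[0,0,0.1],[0,0,0]]]'
```

```text
time: 3.58
position: [0.5069, -0.042, 0.0911]
tool_rot: [[-0.994, 0.11, -0.0], [0.11, 0.994, 0.0], [0.0, -0.0, -1.0]]
wrist_force: [-2.1, 1.5, 2.0]
opening: -0.0001
grip_force: 0.9
time: 3.82
position: [0.5069, -0.042, 0.0902]
tool_rot: [[-0.994, 0.11, -0.0], [0.11, 0.994, -0.0], [0.0, -0.0, -1.0]]
wrist_force: [-1.0, 0.6, 1.6]
opening: -0.0
grip_force: 1.0
time: 4.08
position: [0.5069, -0.042, 0.0896]
tool_rot: [[-0.994, 0.11, -0.0], [0.11, 0.994, -0.0], [0.0, -0.0, -1.0]]
wrist_force: [-2.2, 1.9, 5.0]
opening: 0.0001
grip_force: 2.3
```

Pressing force fell from 3.1 to 1.8 N at about 4 mm (the click), and the lid then met its bottom stop at about 7 mm. Easing it up now.

```bash
python3 -m pendant '[[[0,0,-0.3],[0,0,0]],[[0,0,-0.6],[0,0,0]],[[0,0,-1.0],[0,0,0]],[[-0.1,0,-1.5],[0,0,0]],[[-0.2,0,-2.0],[0,0,0]],[[-0.3,0,-2.5],[0,0,0]],[[-0.4,0,-3.0],[0,0,0]],[[-0.4,0,-3.0],[0,0,0]],[[-0.4,0,-3.0],[0,0,0]]]'
python3 -c "
from h import *
print(status.read_state()['wrist_force']); im=grab_frame('side'); cv2.imwrite('pics/side2.png',cv2.resize(im[60:260,120:320],None,fx=3,fy=3))"
```

```text
time: 5.2
position: [0.5112, -0.0424, 0.1194]
tool_rot: [[-0.994, 0.11, 0.001], [0.11, 0.994, 0.0], [-0.001, 0.0, -1.0]]
wrist_force: [0.3, 0.4, 0.3]
opening: -0.0001
grip_force: 0.6
[0.31772279 0.36180721 0.33430773]
```

View pics/side2.png

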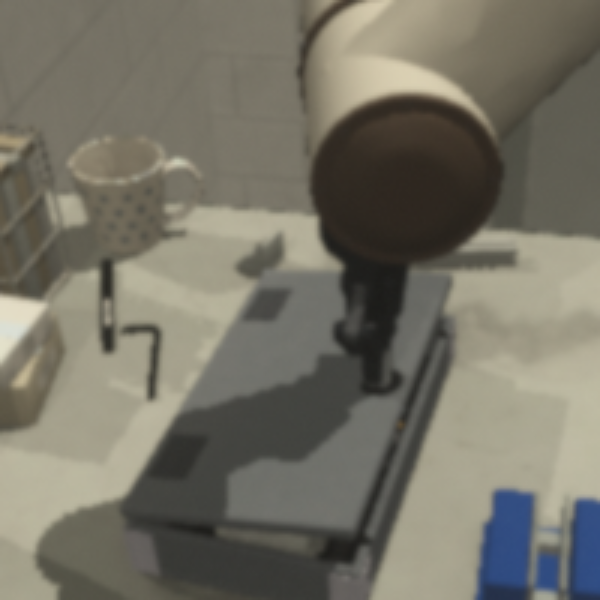

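The lid is cracked open about 0.15 rad, with the fingers still on the pad (crop (380,382)). Continuing along the arc.

```bash
python3 -m pendant '[[[-0.26,0,-1.13],[0,0,0]],[[-0.64,0,-2.23],[0,0,0]],[[-1.12,0,-3.3],[0,0,0]],[[-1.66,0,-4.32],[0,0,0]],[[-2.29,0,-5.31],[0,0,0]],[[-2.99,0,-6.24],[0,0,0]],[[-3.85,0,-7.05],[0,0,0]],[[-4.8,0,-7.74],[0,0,0]],[[-5.8,0,-8.3],[0,0,0]],[[-6.84,0,-8.84],[0,0,0]]]'
python3 -c "
from h import *
im=grab_frame('side'); cv2.imwrite('pics/side3.png',cv2.resize(im[40:260,100:320],None,fx=2.7,fy=2.7))"
```

```text
time: 6.5
position: [0.5796, -0.05, 0.2078]
tool_rot: [[-0.994, 0.11, -0.0], [0.11, 0.994, -0.0], [0.0, -0.0, -1.0]]
wrist_force: [-0.1, 0.1, 0.0]
opening: -0.0003
grip_force: 0.2
```

View pics/side3.png

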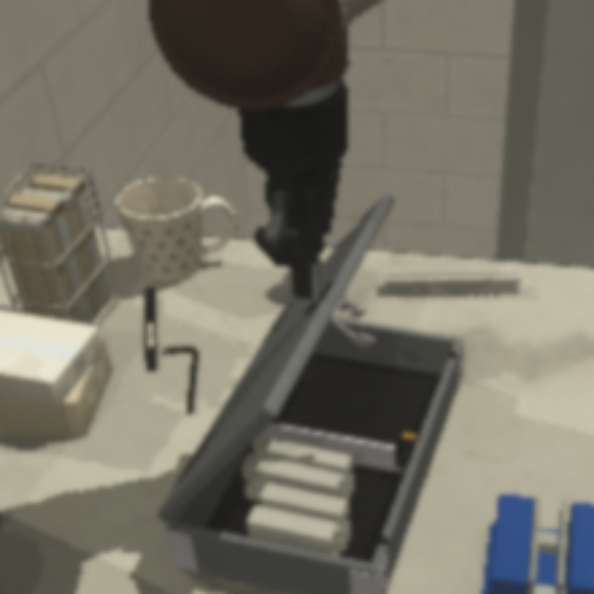

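The lid is at about 0.9 rad, following the fingertips, and the empty compartment shows behind the divider. Continuing to the stop.

```bash
python3 -m pendant '[[[-1.04,0,-0.45],[0,0,0]],[[-2.09,0,-0.84],[0,0,0]],[[-3.16,0,-1.12],[0,0,0]],[[-4.23,0,-1.32],[0,0,0]],[[-5.32,0,-1.38],[0,0,0]],[[-6.41,0,-1.39],[0,0,0]],[[-7.46,0,-1.32],[0,0,0]],[[-8.51,0,-1.21],[0,0,0]],[[-9.2,0,-1.1],[0,0,0]],[[-9.96,0,-1.05],[0,0,0]]]'
python3 -m pendant '[[[-0.5,0,0],[0,0,0]],[[-1,0,0],[0,0,0]],[[-1.5,0,0],[0,0,0]],[[-2,0,0],[0,0,0]],[[-2.5,0,0],[0,0,0]],[[-3,0,0],[0,0,0]],[[-3.5,0,0],[0,0,0]],[[-4,0,0],[0,0,0]],[[-4,0,0],[0,0,0]]]'
python3 -c "
from h import *
im=grab_frame('side'); cv2.imwrite('pics/side4.png',im)"
```

```text
time: 7.8
position: [0.6781, -0.0609, 0.2178]
tool_rot: [[-0.994, 0.11, -0.001], [0.11, 0.994, 0.0], [0.001, 0.0, -1.0]]
wrist_force: [2.1, -0.2, -0.9]
opening: 0.0001
grip_force: 0.3
time: 8.93
position: [0.718, -0.0654, 0.218]
tool_rot: [[-0.994, 0.11, -0.0], [0.11, 0.994, -0.0], [0.0, -0.0, -1.0]]
wrist_force: [-0.4, -0.1, -1.2]
opening: 0.0002
grip_force: 0.0
```

View pics/side4.png

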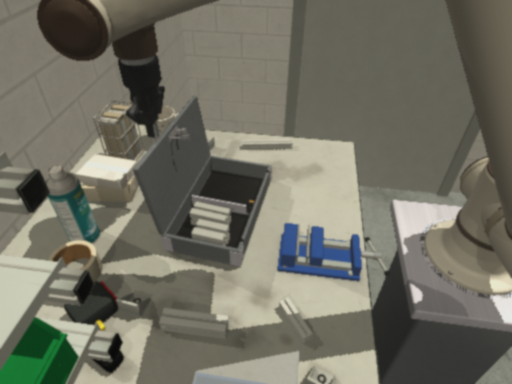

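The lid stands open on its stop, with the fingers clear behind it. Before moving over to the piece, I'll check where the shelf foot is.

```bash
python3 -c "
from h import *
c=camera_info('scene'); s=camera_info('side')
for p in((183,132),(215,150),(240,140)): print('scene foot',p,onz(c,*p,0.02).round(3))
for p in((120,350),(120,300)): print('side',p,onz(s,*p,0.02).round(3))
for sc,sd in(((183,128),(118,345)),): print(tri(ray(c,*sc),ray(s,*sd)))
"
python3 -m pendant '[[[0,0,-4],[0,0,0]],[[0,0,-8],[0,0,0]],[[0,0,-12],[0,0,0]],[[0,0,-12],[0,0,0]]]'
```

```text
scene foot (183, 132) [0.788 0.48  0.02 ]
scene foot (215, 150) [0.735 0.275 0.02 ]
scene foot (240, 140) [0.861 0.261 0.02 ]
side (120, 350) [0.668 0.325 0.02 ]
side (120, 300) [0.708 0.234 0.02 ]
(array([0.64678571, 0.34686239, 0.10525883]), [0.009372689966637131, 0.009372689966636939])
time: 9.48
position: [0.7187, -0.0655, 0.3435]
tool_rot: [[-0.994, 0.11, 0.009], [0.11, 0.994, -0.0], [-0.009, 0.001, -1.0]]
wrist_force: [-0.3, 0.7, -0.5]
opening: 0.0001
grip_force: 0.0
```

```bash
python3 -m pendant '[[[3,5,0],[0,0,0]],[[6,10,0],[0,0,0]],[[9,15,0],[0,0,0]],[[12,19,0],[0,0,0]],[[15,23,0],[0,0,-0.05]],[[18,26,0],[0,0,-0.1]],[[19.7,28,0],[0,0,-0.135]],[[19.7,29,1],[0,0,-0.135]],[[19.7,29.2,2],[0,0,-0.135]],[[19.7,29.2,2],[0,0,-0.135]]]' 0.3
python3 -c "
from h import *
print(status.read_state()['position'],camera_info('wrist')['T'])
im=grab_frame('wrist'); cv2.imwrite('pics/wrist1.png',im)"
```

```text
time: 10.72
position: [0.5539, 0.2457, 0.316]
tool_rot: [[-1.0, -0.024, -0.003], [-0.023, 1.0, -0.002], [0.003, -0.002, -1.0]]
wrist_force: [0.3, 0.0, -0.6]
opening: 0.0599
grip_force: 0.0
[0.55394157 0.24567298 0.31601725] [[-0.02264999  0.96404685  0.26476528  0.48732458]
 [ 0.99974117  0.02240757  0.00393623  0.24391265]
 [-0.00213804  0.2647859  -0.96430486  0.43392591]
 [ 0.          0.          0.          1.        ]]
```

View pics/wrist1.png

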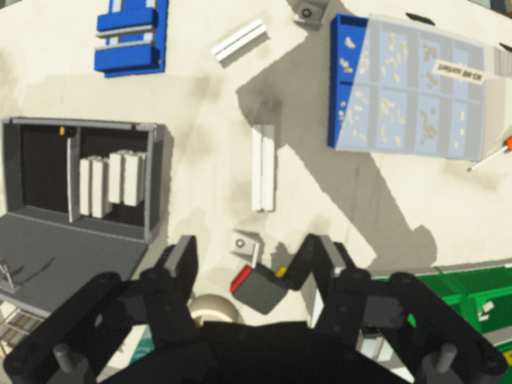

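The picture shows the piece's top face spanning about (251–275, 124–211), and the open box with its empty compartment at (45,165) beside the divider at (72,135)–(72,220).

```bash
python3 -c "
from h import *
w=camera_info('wrist'); s=camera_info('side')
for p in((251,124),(274,124),(251,211),(275,211)): print(p,onz(w,*p,.03,True).round(4))
print('far corners 2 views: +x,-y end',tri(ray(w,251,211,True),ray(s,164.4,308.2)),'-x,-y end',tri(ray(w,251,124,True),ray(s,228.5,315.9)))
yaw=-.11; bx=np.array([np.cos(yaw),np.sin(yaw)]); by=np.array([-bx[1],bx[0]]); C=np.array([.5688,-.0489])
for n,p,z in(('div front',(73,135),.036),('div rear',(72,221),.036),('front right rim out',(4,119),.052),('front left rim out',(164,124),.052)):
  q=onz(w,*p,z,True)[:2]; print(n,q.round(3),'box',((q-C)@bx).round(3),((q-C)@by).round(3))
im=cv2.imread('pics/wrist1.png'); print(im[165,240:285].mean(1).round().tolist())
"
```

```text
(251, 124) [0.4985 0.2385 0.03  ]
(274, 124) [0.4976 0.2695 0.03  ]
(251, 211) [0.6215 0.2409 0.03  ]
(275, 211) [0.6207 0.2754 0.03  ]
far corners 2 views: +x,-y end (array([0.61950257, 0.24084586, 0.02654433]), [0.0029649851521521132, 0.002964985152152018]) -x,-y end (array([0.4974056 , 0.23815113, 0.02559797]), [0.0012122325210515551, 0.0012122325210513296])
div front [ 0.507 -0.033] box -0.063 0.009
div rear [ 0.647 -0.054] box 0.078 0.003
front right rim out [ 0.469 -0.178] box -0.085 -0.139
front left rim out [0.498 0.124] box -0.09 0.164
[223.0, 224.0, 223.0, 225.0, 224.0, 225.0, 224.0, 222.0, 225.0, 224.0, 223.0, 227.0, 235.0, 240.0, 243.0, 243.0, 243.0, 243.0, 243.0, 238.0, 218.0, 196.0, 214.0, 228.0, 233.0, 240.0, 242.0, 243.0, 243.0, 243.0, 243.0, 242.0, 234.0, 205.0, 162.0, 136.0, 139.0, 164.0, 201.0, 220.0, 227.0, 230.0, 231.0, 229.0, 229.0]
```

```bash
python3 -m pendant '[[[-0.3,0.5,5],[0,0,0]],[[-0.6,0.9,11],[0,0,0]],[[-0.6,0.9,17],[0,0,0]],[[-0.6,0.9,21],[0,0,0]],[[-0.6,0.9,23],[0,0,0]],[[-0.6,0.9,23],[0,0,0]],[[-0.6,0.9,23],[0,0,0]]]'
python3 -c "
from h import *
print(status.read_state()['position'])
w=camera_info('wrist');im=grab_frame('wrist'); cv2.imwrite('pics/wrist2.png',im)"
```

```text
time: 11.65
position: [0.5609, 0.2558, 0.0895]
tool_rot: [[-1.0, -0.024, 0.002], [-0.024, 1.0, 0.001], [-0.002, 0.001, -1.0]]
wrist_force: [0.6, 0.0, -0.2]
opening: 0.0598
grip_force: 0.0
[0.56089246 0.255847   0.08946561]
```

View pics/wrist2.png

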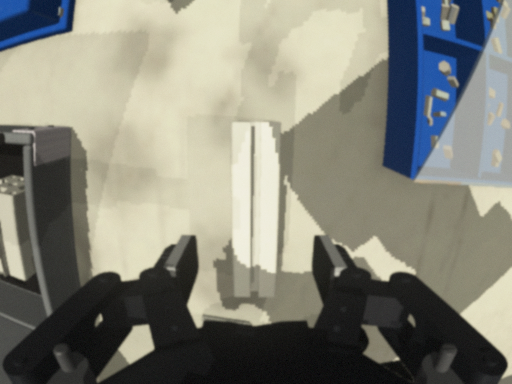

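The piece sits centred between the open fingers (columns 233–278, fingers at 195 and 313). Descending and gripping.

```bash
python3 -m pendant '[[[0,0,3],[0,0,0]],[[0,0,5],[0,0,0]],[[0,0,5.9],[0,0,0]],[[0,0,5.9],[0,0,0]],[[0,0,5.9],[0,0,0]]]'
python3 -m pendant '[[[0,0,0],[0,0,0]],[[0,0,0],[0,0,0]],[[0,0,0],[0,0,0]],[[0,0,0],[0,0,0]],[[0,0,0],[0,0,0]],[[0,0,0],[0,0,0]]]' 1 60
```

```text
time: 12.32
position: [0.5605, 0.2563, 0.0305]
tool_rot: [[-1.0, -0.025, 0.002], [-0.025, 1.0, 0.001], [-0.002, 0.001, -1.0]]
wrist_force: [0.4, -0.5, -0.2]
opening: 0.0601
grip_force: 0.0
time: 13.08
position: [0.5603, 0.2561, 0.0301]
tool_rot: [[-1.0, -0.025, 0.001], [-0.025, 1.0, 0.001], [-0.001, 0.001, -1.0]]
wrist_force: [-0.4, 1.2, 5.4]
opening: 0.0289
grip_force: 60.6
```

```bash
python3 -m pendant '[[[0,0,-2],[0,0,0]],[[0,0,-5],[0,0,0]],[[0,0,-9],[0,0,0]],[[0,0,-13],[0,0,0]],[[0,-3,-15],[0,0,0]],[[0.2,-8,-15],[0,0,0.03]],[[0.4,-13,-15],[0,0,0.06]],[[0.5,-18,-15],[0,0,0.09]],[[0.7,-23,-15],[0,0,0.12]],[[0.8,-28,-15],[0,0,0.135]]]'
python3 -m pendant '[[[1.3,-4,0],[0,0,0]],[[1.3,-7,0],[0,0,0]],[[1.3,-9,0],[0,0,0]],[[1.3,-9.6,0],[0,0,0]],[[1.3,-9.6,0],[0,0,0]],[[1.3,-9.6,0],[0,0,0]]]'
python3 -c "
from h import *
print(status.read_state()['position'])
im=grab_frame('wrist'); cv2.imwrite('pics/wrist3.png',im)"
```

```text
time: 14.32
position: [0.5578, -0.0259, 0.1783]
tool_rot: [[-0.994, 0.111, -0.002], [0.111, 0.994, 0.0], [0.002, -0.0, -1.0]]
wrist_force: [0.9, 0.4, -2.0]
opening: 0.0287
grip_force: 59.7
time: 15.08
position: [0.5355, -0.1175, 0.1791]
tool_rot: [[-0.994, 0.109, 0.0], [0.109, 0.994, 0.0], [-0.0, 0.0, -1.0]]
wrist_force: [0.2, 0.4, -1.4]
opening: 0.0292
grip_force: 59.7
[ 0.53549259 -0.11751573  0.17912852]
```

View pics/wrist3.png

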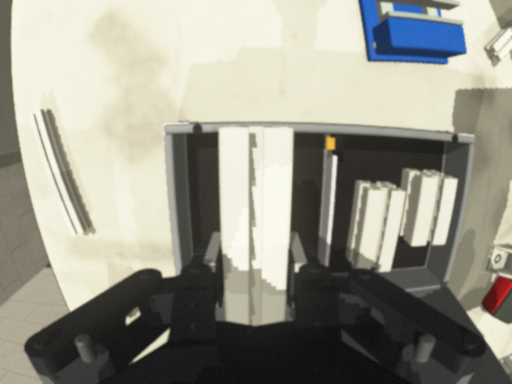

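The piece is held square to the box, with the compartment running from the left wall (180) to the divider (330). I'll check the box frame from this nearer view.

```bash
python3 -c "
from h import *
w=camera_info('wrist')
yaw=-.11; bx=np.array([np.cos(yaw),np.sin(yaw)]); by=np.array([-bx[1],bx[0]]); C=np.array([.5688,-.0489])
B=lambda q:(((q-C)@bx).round(4),((q-C)@by).round(4))
for n,p,z in(('fr',(166,126),.052),('fl',(474,137),.052),('div',(333,150),.036),('div rear',(329,265),.036)): print(n,B(onz(w,*p,z,True)[:2]))
P=status.read_state()['position']; print('tcp',B(P[:2]))
"
```

```text
fr (np.float64(-0.0857), np.float64(-0.1468))
fl (np.float64(-0.086), np.float64(0.1476))
div (np.float64(-0.0631), np.float64(-0.0018))
div rear (np.float64(0.0525), np.float64(0.0032))
tcp (np.float64(-0.0256), np.float64(-0.0718))
```

The box frame agrees within 3 mm. Lowering the piece in.

```bash
python3 -m pendant '[[[-1.3,0,0],[0,0,0]],[[-2.6,0,1],[0,0,0]],[[-2.6,0,4],[0,0,0]],[[-2.6,0,8],[0,0,0]],[[-2.6,0,11],[0,0,0]],[[-2.6,0,13],[0,0,0]],[[-2.6,0,13.6],[0,0,0]],[[-2.6,0,13.8],[0,0,0]],[[-2.6,0,13.8],[0,0,0]]]'
python3 -m pendant '[[[0,0,0.1],[0,0,0]],[[0,0,0.2],[0,0,0]],[[0,0,0.3],[0,0,0]],[[0,0,0.3],[0,0,0]]]'
```

```text
time: 16.25
position: [0.5618, -0.1212, 0.0418]
tool_rot: [[-0.994, 0.11, 0.001], [0.11, 0.994, -0.0], [-0.001, 0.0, -1.0]]
wrist_force: [-0.2, -0.3, -1.6]
opening: 0.0292
grip_force: 59.7
time: 16.75
position: [0.561, -0.1212, 0.0382]
tool_rot: [[-0.994, 0.11, 0.0], [0.11, 0.994, 0.0], [-0.0, 0.0, -1.0]]
wrist_force: [-0.3, -0.1, -1.6]
opening: 0.0289
grip_force: 59.7
```

```bash
python3 -m pendant '[[[0,0,0.1],[0,0,0]],[[0,0,0.1],[0,0,0]]]'; python3 -m pendant '[[[0,0,0.1],[0,0,0]],[[0,0,0.1],[0,0,0]]]'; python3 -m pendant '[[[0,0,0.1],[0,0,0]],[[0,0,0.1],[0,0,0]]]'
```

```text
time: 17.0
position: [0.5611, -0.1212, 0.0381]
tool_rot: [[-0.994, 0.11, 0.0], [0.11, 0.994, -0.0], [-0.0, -0.0, -1.0]]
wrist_force: [-2.3, 0.2, 5.2]
opening: 0.0291
grip_force: 60.6
time: 17.25
position: [0.5611, -0.1212, 0.0381]
tool_rot: [[-0.994, 0.11, 0.0], [0.11, 0.994, -0.0], [-0.0, -0.0, -1.0]]
wrist_force: [-5.8, 2.4, 10.5]
opening: 0.0289
grip_force: 61.5
time: 17.5
position: [0.5611, -0.1212, 0.0381]
tool_rot: [[-0.994, 0.109, 0.001], [0.109, 0.994, -0.0], [-0.001, -0.0, -1.0]]
wrist_force: [-7.4, 1.3, 16.5]
opening: 0.029
grip_force: 62.3
```

It's on the floor. Easing the pressure off, opening and withdrawing.

```bash
python3 -m pendant '[[[0,0,-0.2],[0,0,0]],[[0,0,-0.2],[0,0,0]]]'; python3 -m pendant '[[[0,0,0],[0,0,0]],[[0,0,0],[0,0,0]],[[0,0,0],[0,0,0]],[[0,0,0],[0,0,0]],[[0,0,-2],[0,0,0]],[[0,0,-5],[0,0,0]],[[0,0,-10],[0,0,0]],[[0,0,-15],[0,0,0]],[[0,0,-20],[0,0,0]],[[0,0,-20],[0,0,0]]]' 0.35
python3 -c "
from h import *
w=camera_info('wrist');im=grab_frame('wrist'); cv2.imwrite('pics/wrist4.png',np.hstack([cv2.resize(x,(400,300)) for x in(im,grab_frame('side'))]))"
```

```text
time: 17.75
position: [0.5614, -0.1212, 0.0381]
tool_rot: [[-0.994, 0.11, 0.001], [0.11, 0.994, -0.0], [-0.001, -0.0, -1.0]]
wrist_force: [-1.6, 0.7, 7.7]
opening: 0.0289
grip_force: 60.9
time: 19.0
position: [0.5634, -0.1214, 0.2423]
tool_rot: [[-0.994, 0.109, 0.011], [0.109, 0.994, -0.0], [-0.011, 0.001, -1.0]]
wrist_force: [0.1, 0.2, -0.0]
opening: 0.0556
grip_force: 0.0
```

View pics/wrist4.png

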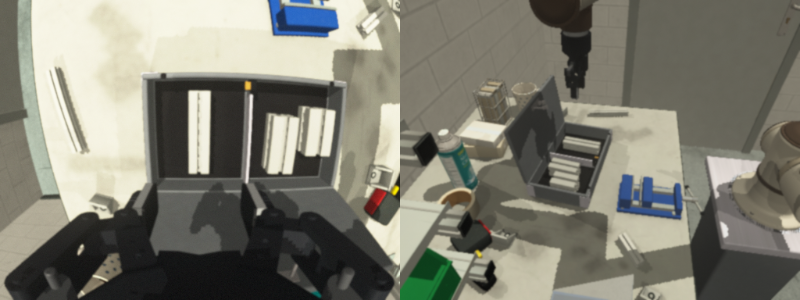

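The piece lies flat, centred in the empty compartment (wrist half, (199,132)). The lid is still open and the gripper is clear.

```bash
python3 -m pendant '[[[0,0,0],[0,0,0]],[[0,0,0],[0,0,0]],[[0,0,0],[0,0,0]],[[0,0,0],[0,0,0]]]'; python3 -c "
from h import *
print(workorder.sign_off())"
```

```text
time: 19.6
position: [0.561, -0.1212, 0.2368]
tool_rot: [[-0.994, 0.11, -0.001], [0.11, 0.994, -0.0], [0.001, -0.0, -1.0]]
wrist_force: [0.1, -0.0, 0.1]
opening: 0.0555
grip_force: 0.0
the job is handed in; nothing more can be done
None
```

I eased the lid open to its stop, laid the 30 mm piece flat in the empty compartment, and handed the job in at about 19.6 s of the 58 s allowed; sign-off returned no verdict.

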